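# Release the filter cover and push it off its seat

## Task

Open the white bench filter unit for a filter change, with nothing picked up: press the orange snap tab all the way down (it stays down), then push the grey cover (it has a black rib to push on) off its seat and over the tab onto the parking shelf, until the filter well is wholly open. Do not lift or tip the cover, leave it lying flat in its track, and leave the small things round the unit where they stand.

Things in the scene. Friction and masses are not known exactly. Their poses are not given: they have to be found in the camera images.
- filter_unit: White box-shaped air-filter unit fixed to the bench, 110 (x) x 270 (y) x 44 mm high; origin at the centre of its underside, z up, turned by up to 0.35 rad. Its top is a track along its y: curbs (tops at z = 44 mm) 95 mm apart; along them two ledges at z = 36 mm on which the cover slides; between the ledges the middle, 72 mm wide, is at z = 33 mm. The cover leaves its seat towards the unit's +y.
- filter_well (a point): Centre of the filter well's mouth, on the unit at y = -70 mm, z = 36 mm in its frame. The well, with a pleated white filter in it, is open from y = -122 to -18 mm and is hidden under the seated cover at the start.
- parking_end (a point): Foot of the end wall of the parking shelf, on the unit at y = +129.5 mm, z = 36 mm in its frame; the wall is 8 mm high over the ledges. The parking shelf is the part of the track from the tab to this wall. A like wall closes the other end. (Far left on the bench, world x 0.5 to 0.9, y 0.45 to 0.66 m, stands a fixed microscope 0.41 m tall: swing the arm clear of it.)
- filter_cover: Loose flat grey cover, 92 (x) x 116 (y) x 8 mm, 0.18 to 0.35 kg; origin at the centre of its underside, axes as the unit's. Seated: y = -70 mm, z = 36 mm in the unit's frame, its +y edge 2 mm from the tab that blocks it. Over the pressed tab it slides along +y with 1 to 4 N; the well is open once its origin is past y = +40 mm, and it meets the end wall at y = +71.5 mm.
- push_rib (a point): Middle of the top edge of the black rib (two low gussets on its +y side) that stands across the cover: 70 mm long in x, 6 mm thick in y, its top 18 mm above the cover's upper face. It lies 28 mm towards +y from the cover's origin and 26 mm above it; the cover is flat and free behind the rib (83 mm, towards -y).
- snap_tab (a joint): How far the orange snap tab is pressed straight down, in m: near 0 (0 to 0.002) at the start, 0.0105 at its stop. It resists with about 4 N all the way and stays where it is left. Pressed by 0.009 or more it lets the cover pass.
- tab_top (a point): Centre of the flat top of the orange snap tab, 40 (x) x 44 mm (y), which stands in the middle of the track at y = +12 mm in the unit's frame; its top is 44 mm above the bench at joint value 0 and sinks to 33.5 mm. It moves with the tab.
- objective_can: Small black canister with a white cap, 37 mm across, 64 mm high, standing loose beside the unit, origin at the centre of its underside. Leave it alone.
- spare_eyepiece: Black eyepiece, 36 mm across, 43 mm high, standing loose beside the unit, origin at the centre of its underside. Leave it alone.
- coverslip_box: Pale blue little box, 27 x 27 x 14 mm, lying loose on the robot's side of the unit, origin at the centre of its underside. Leave it alone.
- slide_pack: White and blue carton, 32 x 79 x 30 mm, loose on the bench to the robot's right, origin under its centre. Leave it alone.
- immersion_oil: Brown dropper bottle with a white top, 28 mm across, 71 mm high, loose on the bench to the right, origin at the centre of its underside. Leave it alone.
Mind the look-alikes: they are no part of the job. Of the things that look like the filter_cover, the largest one is meant.

How it is judged:
On the way, in this order (a step that is already met when the one before it is completed fails the run):
1. the snap tab is pressed down while the cover is still on its seat (value of joint snap_tab above 0.009 m and y of filter_cover in the frame of filter_unit below -0.055 m), for 0.1 s.
2. the cover is pushed off its seat and the filter well is open (y of filter_cover in the frame of filter_unit above 0.04 m), for 0.2 s.
At the end, for the whole second after the job is handed in: The cover rests flat (within 3 mm in height and 0.05 rad) in the track on the parking shelf, its origin at least 40 mm past the unit's middle so that the whole filter well is open, and the snap tab is still down (at least 8.5 mm) (y of filter_cover in the frame of filter_unit between 0.04 and 0.075 m and z of filter_cover in the frame of filter_unit between 0.033 and 0.039 m and angle between filter_cover's own z axis and vertical below 0.05 rad and angle between the y axis of filter_cover and the y axis of filter_unit, either way round below 0.06 rad and linear speed of filter_cover below 0.01 m/s and value of joint snap_tab above 0.0085 m); the robot touches nothing.
It fails at once if the cover is lifted more than 8 mm (z of filter_cover in the frame of filter_unit above 0.044 m).
It fails at once if the cover is tipped by more than 0.15 rad (angle between filter_cover's own z axis and vertical above 0.15 rad).
It fails at once if a loose bystander (canister, eyepiece, little box, slide carton, dropper bottle) is shifted by more than 20 mm (distance of any of objective_can, spare_eyepiece, coverslip_box, slide_pack, immersion_oil from where it was at the start of the episode above 0.02 m).
It fails at once if a loose bystander is knocked over (angle between any of objective_can, spare_eyepiece, coverslip_box, slide_pack, immersion_oil's own z axis and vertical above 0.4 rad).
It also fails if it takes over 38 s, if anything falls off the work surface, if the arm or the gripper's body presses on something with over 40 N, if the wrist force passes 120 N, or if a joint passes its speed limit or range.

## Robot

A 6-joint arm with a two-finger parallel gripper is mounted at the origin on a cart in front of the work surface, level with it; the furniture and walls round the work are solid. World frame = base frame: x ahead of the robot, y to its left, z up, the work surface at z = 0. Lengths are in m, angles in rad, forces in N, time in s.
With the tool pointing down it reaches from about 0.4 to 0.825 m from the base axis. Payload 7 kg.
Tool frame: the origin (TCP) lies at the centre of the arm's flange, where the gripper is bolted on; the fingertips stand 178 mm ahead of it and the grasp point (between the pads) lies 159 mm ahead of it; z points along the fingers, y is the direction in which the jaws open and shut (so a half turn about z gives the same grasp; the last joint's range is limited). The gripper opens to 88 mm and grips with 3 to 60 N. Pads are 19 mm wide; open, the fingers measure 130 mm over their backs; the gripper's body (78 mm by 193 mm) begins 47 mm behind the grasp point.
Start: joints at [1.486, 0.359, 0.012, 0, -1.224, -0.288], TCP at [0.246, 0.629, 0.405] pointing down, gripper open.
Joint ranges: [-3.07, 3.07], [-1.43, 2.12], [-1.02, 1.25], [-3.03, 1.67], [-3.05, -0], [-3.03, 3.03]. Speed limits (rad/s): [2.39, 2.39, 3.01, 3.14, 3.14, 3.14].

## Interface

Orientations are given as [roll, pitch, yaw] about the fixed x, y, z axes, in that order (R = Rz(yaw) Ry(pitch) Rx(roll)).
In Python, from station import arm gives the robot as it stands.
- The arm moves only by the shell command python3 -m handwheel 'ROWS' [OPENING] [FORCE]. ROWS is JSON, a list of rows, each a list of 4 numbers: the shift along the world's x, y, z in cm, then the turn about the world's z in rad. In form: [[dx, dy, dz, yaw], ...]. A call has 1 to 20 rows; each row shifts and turns the commanded pose from where the row before left it; what a row does not reach is not made up. A row lasts 1/10 s, in which the tool goes at most 50 mm and 8.59 degrees, less where a joint would pass 70% of its speed; a pose out of reach is approached as far as the arm can. A call is refused whole if a number of a shift passes 5 or a number of a turn 0.15, either way. A call with a gripper value outside its range is refused whole. OPENING is the closure, from 0 (fully open) to 1 (shut), set as the call begins (- or left out, the last holds). The fingers move at their own pace and stop on an object; FORCE is the grip in N (left out, the last holds). Time passes only in rows, so rows that do not move let the fingers close. It gives the time, the measured TCP pose, the force and the opening at its end, in the units of the state.
- arm.get_state(): the state, without advancing time (a new reading comes with each control period).
- arm.grab_frame(name): name is "side" or "top" or "wrist"; returns a dict with "image" (384x512x3 uint8, red, green, blue), "depth" (384x512 float32, m along the optical axis (not along the pixel's ray), 0 where there is no reading), "vfov" (degrees; the focal length in pixels is half the picture's height over the tangent of half this angle, whatever the lens; pixels are square), "cx", "cy" (the principal point, pixels), "rvec" (rotation vector, rad) and "tvec" (3), from world to camera coordinates, as OpenCV has them. Camera axes: x right, y down, z forward; pixel columns grow to the right and rows downward; lengths in m; the calibration is good to about 2 mm. A picture is of the moment at which its call begins.
- arm.job_done(): hands the job in, once; it reports no verdict.
The state is a dict: "t": time; "q": joint angles; "qd": joint speeds; "joint_efforts": joint torques, N m; "eef_pos": TCP position; "ee_rot": TCP orientation; "force": force on the tool from outside, world axes, zero at the start; "moment": the same for the moment, N m; "width": finger opening in m.
Only numpy, scipy, OpenCV 4.12 (cv2) and the standard library are available. Lean on these libraries where they do the work, as an engineer would, in place of code of your own. Each camera call takes 0.05 s, during which the arm holds its last target.

## Working session

There is one attempt and no reset: what is moved stays moved. The work goes in short steps, Python scripts to look and compute and a shell command to move; the robot and the scene stay as the last step left them, time stands still between calls to the robot, and variables do not carry over. Pictures are saved under pics/ and viewed, and the job is handed in when it is done.

```bash
mkdir -p pics
cat > h.py <<'E'
import numpy as np,cv2
from station import arm
def cam(n):
    f=arm.grab_frame(n); im=f["image"]; H=im.shape[0]
    fl=H/2/np.tan(np.radians(f["vfov"])/2)
    K=np.array([[fl,0,f["cx"]],[0,fl,f["cy"]],[0,0,1]]); R=cv2.Rodrigues(np.array(f["rvec"],float))[0]; t=np.array(f["tvec"],float).ravel()
    return dict(im=im,d=f["depth"],K=K,R=R,t=t)
def ray(c,u,v,z):
    d=c["R"].T@np.linalg.inv(c["K"])@np.array([u,v,1.]); o=-c["R"].T@c["t"]
    return o+d*(z-o[2])/d[2]
def proj(c,p):
    q=c["K"]@(c["R"]@np.array(p)+c["t"]); return q[:2]/q[2]
def cloud(c):
    h,w=c["d"].shape; v,u=np.mgrid[:h,:w]
    P=np.linalg.inv(c["K"])@np.stack([u.ravel(),v.ravel(),np.ones(h*w)])*c["d"].ravel()
    return (c["R"].T@(P-c["t"][:,None])).T.reshape(h,w,3)
def save(c,n,box=None,s=1):
    im=c["im"][:,:,::-1]
    if box: im=im[box[1]:box[3],box[0]:box[2]]
    cv2.imwrite("pics/"+n,cv2.resize(im,None,fx=s,fy=s,interpolation=cv2.INTER_CUBIC))
E
python3 - <<'E'
from h import *
import pickle
print(arm.get_state())
for n in("top","side","wrist"):
    c=cam(n);pickle.dump(c,open(n+".pkl","wb"));save(c,n+"0.png",s=1.5);print(n,-c["R"].T@c["t"],c["K"][0,0])
E
```

```text
{'t': 0.0, 'q': array([ 1.48608383e+00,  3.59391769e-01,  1.10458819e-02, -3.83815261e-04,
       -1.22412868e+00, -2.88086138e-01]), 'qd': array([-1.95725130e-03, -1.56880125e-05, -5.49282429e-04,  9.23417807e-04,
       -1.10848850e-03, -6.60758087e-04]), 'joint_efforts': array([-1.60184412e-03, -5.82725644e+01,  2.93060732e+01,  6.99739739e+00,
        6.95276249e-03, -1.65095321e-04]), 'eef_pos': array([0.24578209, 0.62843819, 0.40370757]), 'ee_rot': array([ 3.13988105e+00, -1.30929693e-04, -3.72929232e-01]), 'force': array([ 0.18539297, -0.40784619, -0.30414477]), 'moment': array([-0.03405152, -0.00268403,  0.01964966]), 'width': 0.08790546155234964}
top [ 0.42138219 -0.07153719  0.9141896 ] 387.21909995774075
side [ 0.47020133 -0.74799551  0.59778801] 360.7821321243727
wrist [0.31371003 0.60213729 0.38401149] 309.18874321418105
```

View pics/top0.png

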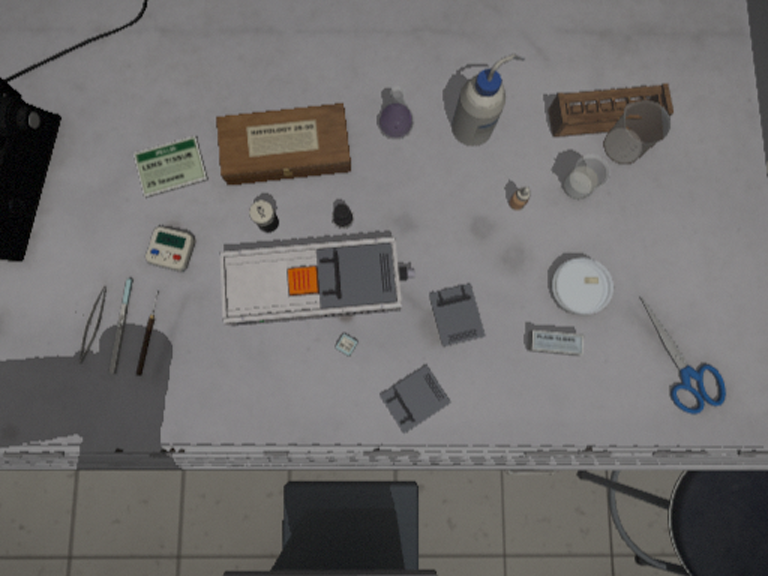

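View pics/side0.png

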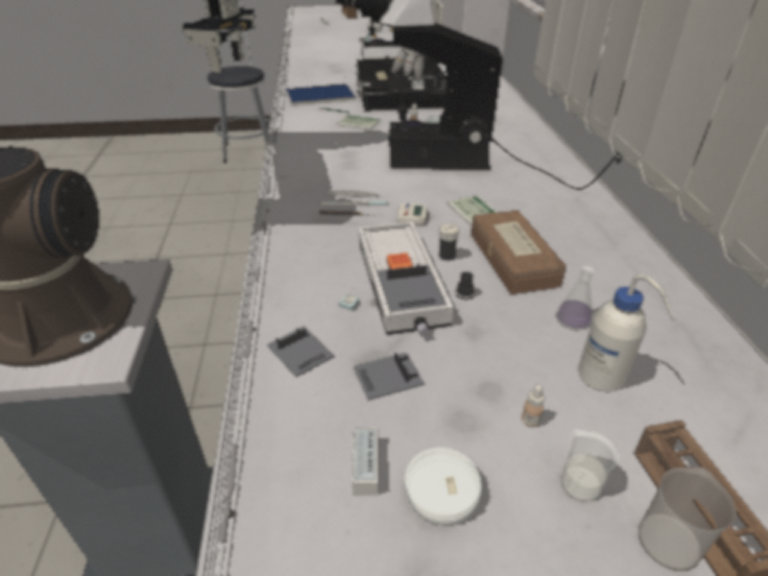

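The top view shows the unit at about (310,280) in the 1.5x picture, with its +y end to the left. The tab is at (303,281) and the rib at (328,275). The two loose grey covers on the bench are the look-alikes. Next I measure the poses.

Run:
```python
from h import *
import pickle
c=pickle.load(open("top.pkl","rb"));P=cloud(c);hsv=cv2.cvtColor(c["im"],cv2.COLOR_RGB2HSV)
m=(hsv[...,0]<15)&(hsv[...,1]>180)&(hsv[...,2]>150); m[:,300:]=0
m[:150]=0;v,u=np.nonzero(m);print("tab px",u.mean(),v.mean(),len(u),"depth z",np.median(P[m][:,2]))
tab=ray(c,u.mean(),v.mean(),.043);print("tab",tab)
# unit: points height 25..60mm in region
roi=np.zeros(m.shape,bool);roi[150:225,135:275]=1
z=P[...,2]
um=roi&(z>.025)&(z<.055)
n,l,st,ce=cv2.connectedComponentsWithStats(um.astype(np.uint8));k=1+st[1:,4].argmax();um=l==k
print(st[k],"z",np.percentile(z[um],[5,25,50,75,95]))
cnt=max(cv2.findContours(um.astype(np.uint8),0,2)[0],key=cv2.contourArea)
r=cv2.minAreaRect(cnt);bp=cv2.boxPoints(r)
W=np.array([ray(c,*p,.044) for p in bp]);print(W,np.linalg.norm(W-np.roll(W,1,0),axis=1))
ctr=W.mean(0)
e=W[1]-W[0] if np.linalg.norm(W[1]-W[0])>np.linalg.norm(W[2]-W[1]) else W[2]-W[1]
e=e*np.sign(e[1]);yaw=np.arctan2(-e[0],e[1]);print("center",ctr,"yaw",yaw)
ey=np.array([-np.sin(yaw),np.cos(yaw)]);ex=np.array([np.cos(yaw),np.sin(yaw)])
print("tab in unit",(tab[:2]-ctr[:2])@ex,(tab[:2]-ctr[:2])@ey)
g=roi&um&(hsv[...,2]<110)&(hsv[...,1]<80)
w=np.array([ray(c,a,b,.044)for b,a in zip(*np.nonzero(g))])-ctr
a=np.c_[w[:,:2]@ex,w[:,:2]@ey];print("grey extents",np.percentile(a,[1,99],axis=0),len(a))
for nm,b in dict(can=(165,130,188,155),eye=(218,132,238,152),box=(222,220,240,238)).items():
    s=P[b[1]:b[3],b[0]:b[2]].reshape(-1,3);s=s[s[:,2]>.008];print(nm,s.min(0),s.max(0),np.median(s,0))
save(c,"topz.png",(130,120,330,290),4)
```

```text
tab px 201.33579335793357 186.40590405904058 271 depth z 0.042298469879020265
tab [0.58212147 0.04263091 0.043     ]
[ 147  158  128   59 5670] z [0.03041466 0.03344612 0.04125119 0.04336055 0.04535103]
[[ 0.62442386  0.17434902  0.044     ]
 [ 0.65153017 -0.11953129  0.044     ]
 [ 0.5388316  -0.12820857  0.044     ]
 [ 0.51326786  0.15956111  0.044     ]] [0.11213536 0.29512775 0.11303213 0.28890292]
center [0.58201337 0.02154257 0.044     ] yaw 0.09197562977472701
tab in unit 0.0020445179086558997 0.020989284035708607
grey extents [[-0.05539556 -0.13416494]
 [ 0.04802415  0.13741583]] 2210
can [ 0.42138219 -0.07153719  0.00800033] [0.70046828 0.12311728 0.9141896 ] [0.6783748  0.10237644 0.06196341]
eye [ 0.42138219 -0.07153719  0.00804361] [0.70310676 0.00213125 0.9141896 ] [ 0.6868864  -0.01598931  0.03462499]
box [ 0.42138219 -0.07153719  0.00808337] [ 0.50154224 -0.00818303  0.9141896 ] [ 0.48504347 -0.02441447  0.01153477]
```

View pics/topz.png

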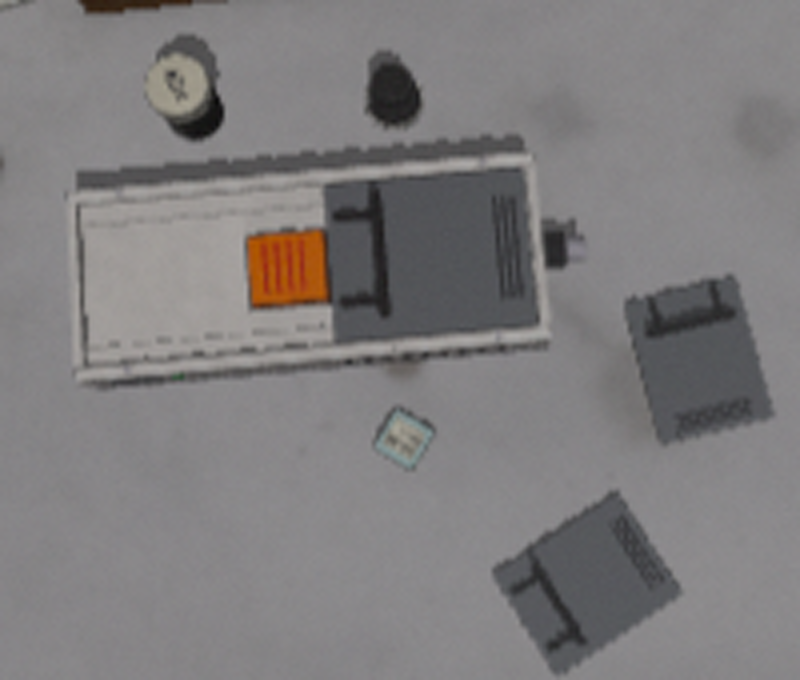

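The zoom shows the outer rim corners at about (70,194), (532,152), (549,344) and (78,380). The hose stub on the right biased the contour box, so I use the corners instead.

Run:
```python
from h import *
import pickle
c=pickle.load(open("top.pkl","rb"))
f=lambda x,y,z:ray(c,x/4+130-.375,y/4+120-.375,z)
A=[f(70,194,.044),f(532,152,.044),f(549,344,.044),f(78,380,.044)]
for i in range(4):print(A[i],np.linalg.norm(A[i]-A[i-1]))
ctr=sum(A)/4;e=(A[0]+A[3]-A[1]-A[2]);yaw=np.arctan2(-e[0],e[1]);print(ctr,yaw)
ey=np.array([-np.sin(yaw),np.cos(yaw)]);ex=np.array([np.cos(yaw),np.sin(yaw)])
def loc(p):return (p[:2]-ctr[:2])@np.c_[ex,ey]
T=[f(247,236,.043),f(328,229,.043),f(330,300,.043),f(252,306,.043)];print("tab",sum(T)/4,loc(sum(T)/4))
print("rib ends top",loc(f(376,184,.062)),loc(f(384,314,.062)))
s=pickle.load(open("side.pkl","rb"));save(s,"sidez.png",(220,130,320,240),6)
hsv=cv2.cvtColor(s["im"],cv2.COLOR_RGB2HSV);m=(hsv[...,0]<15)&(hsv[...,1]>170)&(hsv[...,2]>130);m[:140]=0;m[200:]=0
v,u=np.nonzero(m);print(u.mean(),v.mean(),len(u),loc(ray(s,u.mean(),v.mean(),.043)))
```

```text
[0.62439704 0.16781202 0.044     ] 0.10765606098576166
[ 0.64996084 -0.09760002  0.044     ] 0.26664031757369583
[ 0.53791608 -0.10686509  0.044     ] 0.11242717032177627
[0.5171653  0.15826315 0.044     ] 0.26593905149668
[0.58235982 0.03040251 0.044     ] 0.08707624086195231
tab [0.58184163 0.04124099 0.043     ] [0.00042636 0.01084248]
rib ends top [ 0.04044502 -0.04304324] [-0.03393508 -0.04203885]
nan nan 0 [nan nan]<stdin>:14: RuntimeWarning: Mean of empty slice.
  ret = ret.dtype.type(ret / rcount)
```

View pics/sidez.png

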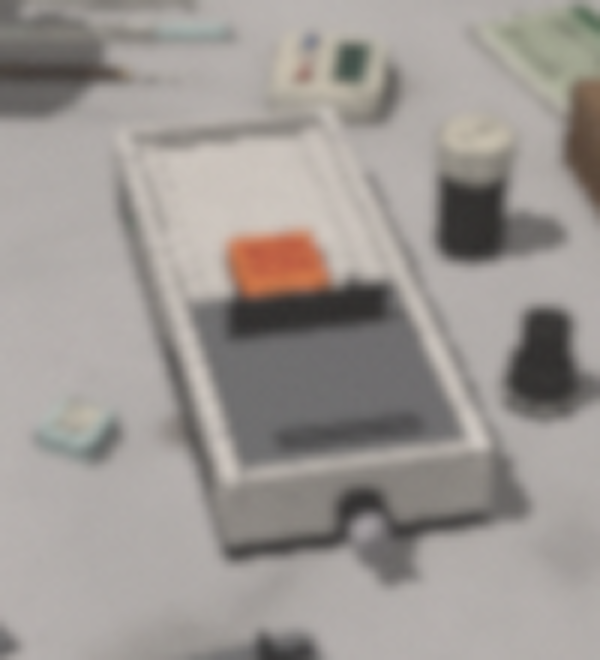

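Estimated unit pose: centre (0.582, 0.030), yaw about 0.087. That puts the tab at (0.582, 0.042). I'll swing over with the jaws shut and lined up with the unit's x, which is tool yaw -1.484.

```bash
python3 -m handwheel '[[0,-4,0,-0.07],[0,-4,0,-0.07],[0,-4,0,-0.07],[0,-4,0,-0.07],[0,-4,0,-0.07],[3.3,-3.7,0,-0.07],[3.3,-3.7,0,-0.07],[3.3,-3.7,0,-0.07],[3.3,-3.7,0,-0.07],[3.3,-3.7,0,-0.08],[3.3,-3.7,0,-0.08],[3.3,-3.7,0,-0.08],[3.3,-3.7,0,-0.08],[3.3,-3.7,0,-0.08],[3.3,-3.7,0,-0.08],[0,0,0,0],[0,0,0,0]]' 1 20
python3 - <<'E'
from h import *
s=arm.get_state();print(s["eef_pos"],s["ee_rot"],s["q"],s["force"],s["width"])
c=cam("wrist");save(c,"w1.png",s=1.5)
c=cam("side");save(c,"s1.png",s=1.5)
E
```

```text
t: 1.85
eef_pos: [0.5762, 0.0574, 0.4037]
ee_rot: [3.14, -0.0, -1.485]
force: [0.2, 0.7, 0.3]
width: 0.0009
[0.57623976 0.05735419 0.40372895] [ 3.13992736e+00 -3.26996548e-04 -1.48548132e+00] [ 4.36694430e-01  2.03169491e-01 -2.05679076e-01 -2.89863171e-04
 -1.16362386e+00 -3.51264687e-01] [0.2406074  0.66458828 0.26711264] 0.000865557973414284
```

View pics/w1.png

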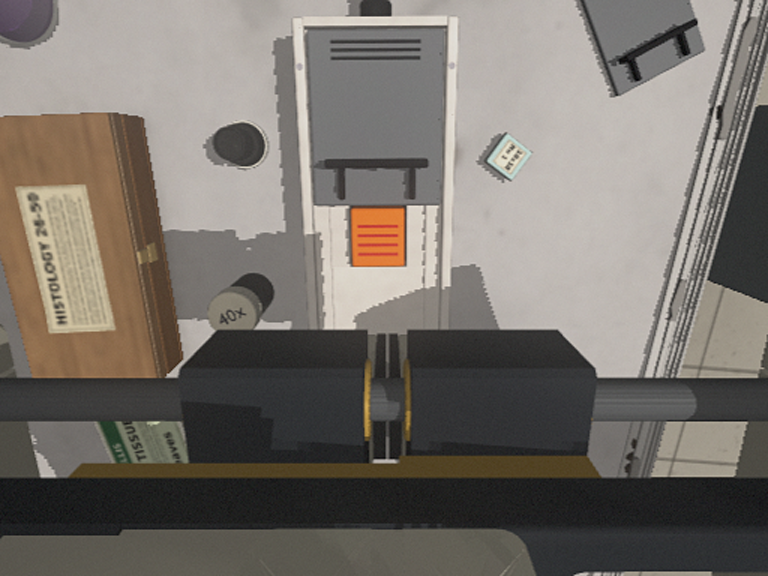

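View pics/s1.png

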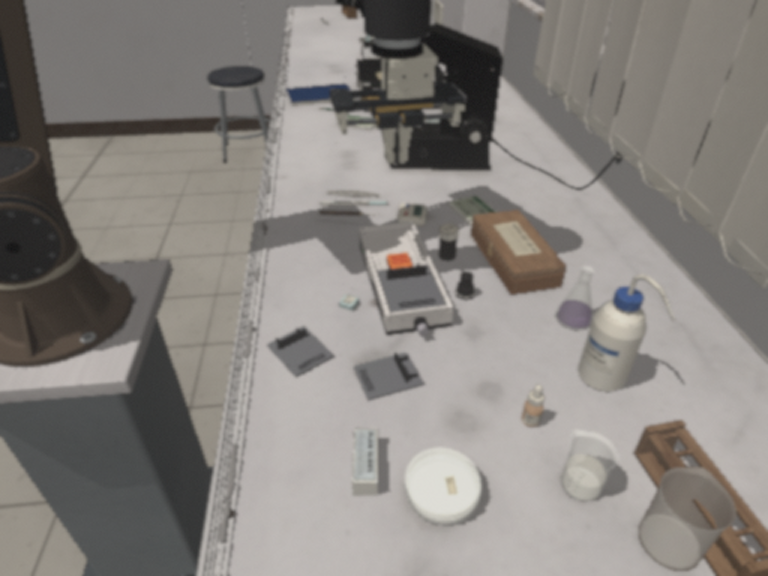

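The wrist view shows the tab at about (378,237) and the rib's top edge from (327,161) to (428,161), with the jaws square to the track. I use it for a second measurement.

Run:
```python
from h import *
c=cam("wrist")
hsv=cv2.cvtColor(c["im"],cv2.COLOR_RGB2HSV);m=((hsv[...,0]<15)&(hsv[...,1]>150)&(hsv[...,2]>150)).astype(np.uint8);m[:120]=0;m[190:]=0
cnt=max(cv2.findContours(cv2.morphologyEx(m,cv2.MORPH_CLOSE,np.ones((5,5))),0,2)[0],key=cv2.contourArea)
r=cv2.minAreaRect(cnt);print(r);print("tab",ray(c,*r[0],.043))
B=[ray(c,*p,.043) for p in cv2.boxPoints(r)];print(np.round(B,4))
f=lambda x,y,z:ray(c,x/1.5-.17,y/1.5-.17,z)
a,b=f(327,161,.062),f(428,161,.062);print("rib",a,b,(a+b)/2,np.linalg.norm(a-b),np.arctan2(*(a-b)[1::-1]))
a,b=f(310,28,.044),f(447,28,.044);print("cover back",a,b,(a+b)/2)
P=cloud(c);print("tab z",np.median(P[...,2][m>0]),arm.get_state()["eef_pos"])
```

```text
((251.5, 156.0), (38.0, 35.0), 90.0)
tab [0.58406261 0.04334102 0.043     ]
[[0.6049 0.0242 0.043 ]
 [0.5667 0.0207 0.043 ]
 [0.5625 0.0632 0.043 ]
 [0.602  0.0667 0.043 ]]
rib [ 0.62193788 -0.00619226  0.062     ] [ 0.55432501 -0.01225544  0.062     ] [ 0.58813144 -0.00922385  0.062     ] 0.0678841832038893 0.08943571634898878
cover back [ 0.63998257 -0.0896304   0.044     ] [ 0.54983304 -0.09774333  0.044     ] [ 0.59490781 -0.09368687  0.044     ]
tab z 0.043022452450674854 [0.57525815 0.05932646 0.40468563]
```

```bash
python3 -m handwheel '[[0.7,-1.6,-2,0],[0,0,-4,0],[0,0,-4,0],[0,0,-3,0],[0,0,-2,0],[0,0,-1,0],[0,0,-0.6,0],[0,0,0,0],[0,0,0,0]]'
python3 - <<'E'
from h import *
c=cam("wrist");save(c,"w2.png",s=1.5)
E
```

```text
t: 2.9
eef_pos: [0.5832, 0.0431, 0.2398]
ee_rot: [-3.14, 0.0, -1.482]
force: [0.8, -0.1, 0.7]
width: 0.0002
```

View pics/w2.png

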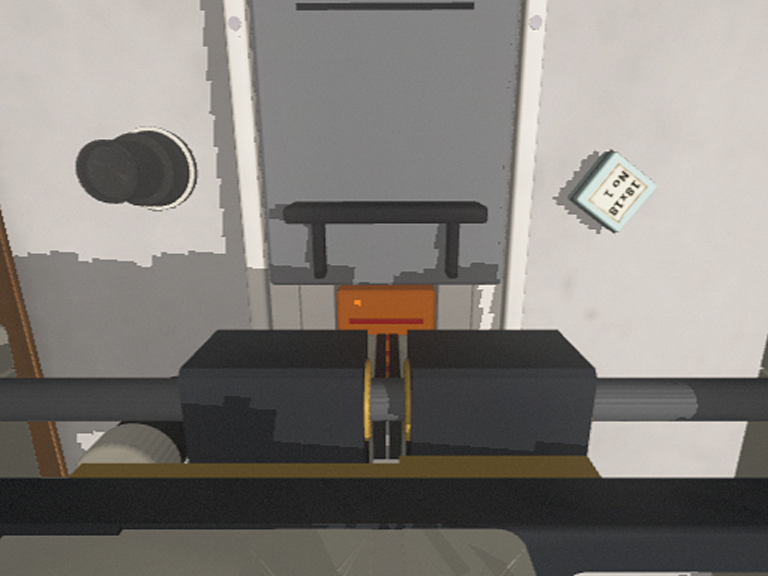

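The shut jaws (column about 386) sit over the tab (338-436), a little on its far side in y. Now I press.

```bash
python3 -m handwheel '[[0,0,-0.7,0],[0,0,-0.7,0],[0,0,-0.3,0],[0,0,-0.3,0],[0,0,-0.2,0],[0,0,-0.2,0],[0,0,-0.2,0],[0,0,0,0],[0,0,0,0]]'; python3 -m handwheel '[[0,0,-0.2,0],[0,0,-0.1,0],[0,0,0,0],[0,0,0,0]]'
```

```text
t: 3.85
eef_pos: [0.5832, 0.0427, 0.2126]
ee_rot: [-3.141, 0.0, -1.483]
force: [0.1, 1.0, -0.4]
width: 0.0003
t: 4.25
eef_pos: [0.5832, 0.0428, 0.2117]
ee_rot: [-3.14, 0.0, -1.482]
force: [-6.1, 0.5, 18.6]
width: 0.0005
```

```bash
python3 -m handwheel '[[0,0,-0.1,0],[0,0,0,0],[0,0,0,0]]'; python3 -m handwheel '[[0,0,2,0],[0,0,4,0],[0,0,3,0],[0,-4,0,0],[0,-4,0,0],[0,0,0,0]]';python3 - <<'E'
from h import *
c=cam("wrist");save(c,"w3.png",s=1.5)
c=cam("top");save(c,"t3.png",(130,120,330,290),4)
P=cloud(c);hsv=cv2.cvtColor(c["im"],cv2.COLOR_RGB2HSV)
m=(hsv[...,0]<15)&(hsv[...,1]>150)&(hsv[...,2]>100);m[:165]=0;m[215:]=0;m[:,230:]=0;m[:,180:]&=1
print(m.sum(),np.median(P[m],0))
E
```

```text
t: 4.55
eef_pos: [0.5832, 0.0428, 0.2116]
ee_rot: [-3.139, -0.0, -1.482]
force: [-10.7, 0.8, 27.1]
width: 0.0005
t: 5.15
eef_pos: [0.5826, -0.0405, 0.2989]
ee_rot: [-3.141, -0.0, -1.486]
force: [-0.5, 0.2, 0.8]
width: 0.0005Traceback (most recent call last):
  File "<stdin>", line 5, in <module>
numpy._core._exceptions._UFuncOutputCastingError: Cannot cast ufunc 'bitwise_and' output from dtype('int64') to dtype('bool') with casting rule 'same_kind'
```

View pics/w3.png

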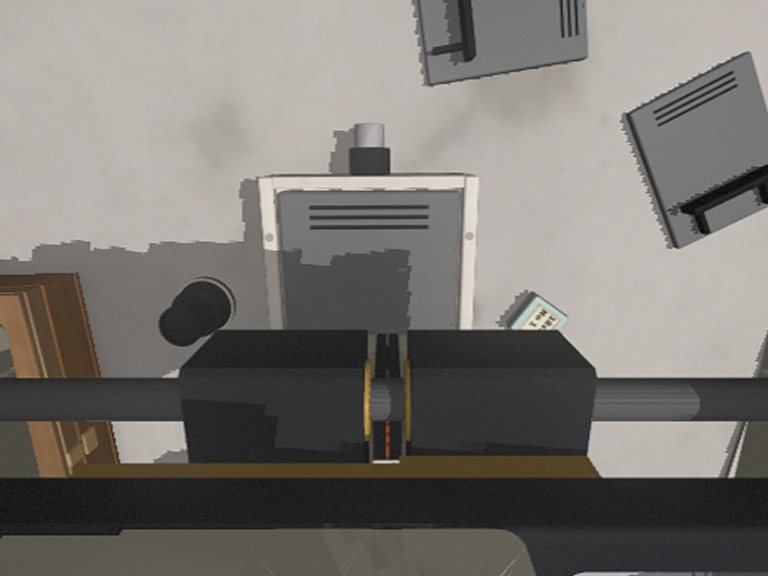

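View pics/t3.png

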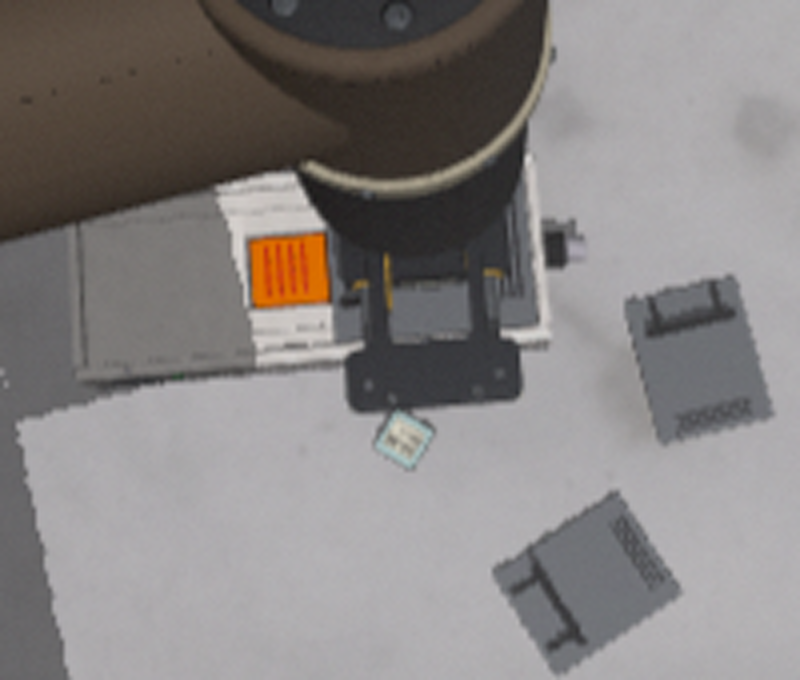

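The top view shows the tab in the open at about (288,270) and the cover still on its seat. Now I read the tab's height.

Run:
```python
from h import *
c=cam("top")
P=cloud(c);hsv=cv2.cvtColor(c["im"],cv2.COLOR_RGB2HSV)
m=(hsv[...,0]<15)&(hsv[...,1]>150)&(hsv[...,2]>100);m[:165]=0;m[215:]=0;m[:,230:]=0
print(m.sum(),np.median(P[m],0), arm.get_state()["eef_pos"])
f=lambda x,y:np.median(P[int(y/4+120)-1:int(y/4+120)+2,int(x/4+130)-1:int(x/4+130)+2].reshape(-1,3),0)
print("middle floor",f(242,270),"cover edge",f(343,320))
```

```text
181 [0.58241791 0.04322927 0.03254674] [ 0.58296831 -0.03759664  0.29861103]
middle floor [0.58287177 0.0702613  0.03156211] cover edge [0.55094707 0.01091125 0.04241022]
```

The tab is down, its top about 1 mm above the track floor. Next I go down behind the rib.

```bash
python3 -m handwheel '[[0.6,-0.4,-2,0],[0,0,-3,0],[0,0,-1.5,0],[0,0,-0.7,0],[0,0,0,0],[0,0,0,0]]';python3 - <<'E'
from h import *
c=cam("wrist");save(c,"w4.png",s=1.5)
c=cam("side");save(c,"s4.png",(220,110,320,240),5)
E
```

```text
t: 5.9
eef_pos: [0.5894, -0.0408, 0.2273]
ee_rot: [-3.141, -0.0, -1.482]
force: [0.5, -0.5, 0.4]
width: 0.0003
```

View pics/s4.png

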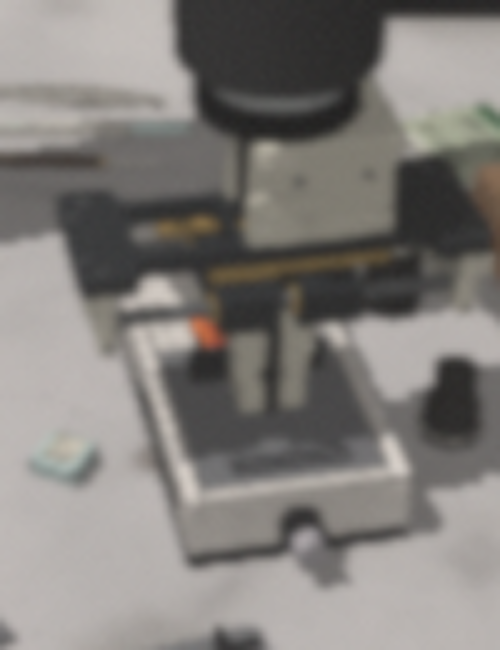

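The side view shows the fingers at about (265,395) behind the rib, just over the cover, and the cover is lying flat. Now I push along the unit's +y.

```bash
python3 -m handwheel '[[-0.09,1,0,0],[-0.04,0.5,0,0],[-0.04,0.5,0,0],[-0.04,0.5,0,0],[-0.04,0.5,0,0],[-0.06,0.7,0,0],[-0.06,0.7,0,0],[-0.06,0.7,0,0],[-0.06,0.7,0,0],[-0.06,0.7,0,0],[-0.06,0.7,0,0],[-0.06,0.7,0,0],[0,0,0,0]]';python3 - <<'E'
from h import *
c=cam("wrist");save(c,"w5.png",s=1.5)
c=cam("side");save(c,"s5.png",(220,110,320,240),5)
print(arm.get_state()["force"])
E
```

```text
t: 7.3
eef_pos: [0.5821, 0.0386, 0.2266]
ee_rot: [-3.141, 0.0, -1.482]
force: [-0.6, -0.4, -0.4]
width: 0.0007
[ 0.7354975   0.15436539 -0.00557785]
```

View pics/s5.png

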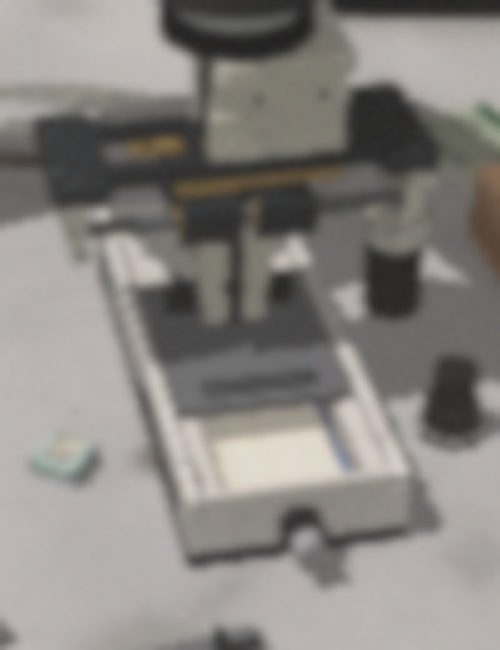

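View pics/w5.png

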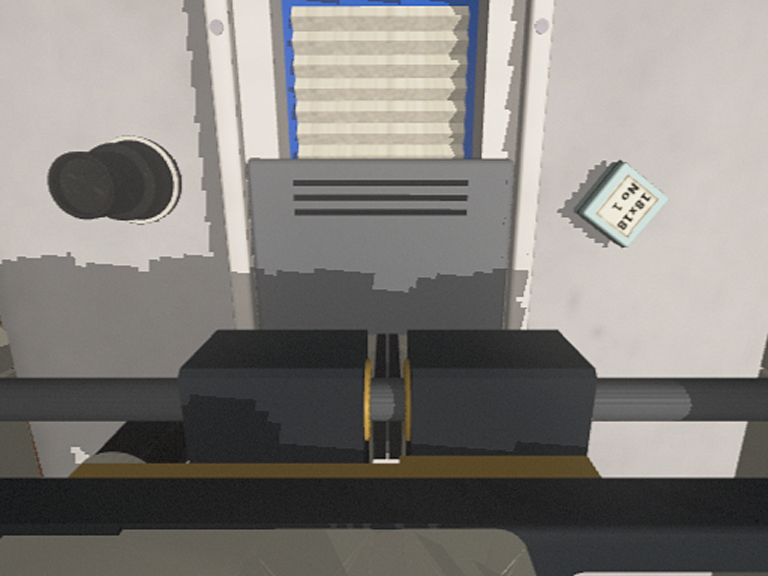

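The cover is sliding flat, with its back edge at row 158 of the wrist picture. I measure how much travel is left.

```bash
cat > m.py <<'E'
from h import *
import sys
ctr=np.array([.583,.0305]);ey=np.array([-.087,.996]);ex=np.array([.996,.087])
def where(c,L,R):
    a,b=[ray(c,x/1.5-.17,y/1.5-.17,.044)[:2] for x,y in(L,R)]
    m=(a+b)/2-ctr;d=a-b
    print("cover y",m@ey+.058,"x",m@ex,"yaw",np.arctan2(d[1],d[0]),"w",np.linalg.norm(d))
E
python3 - <<'E'
from m import *
c=cam("wrist");where(c,(250,158),(513,158));print(arm.get_state()["eef_pos"])
E
```

```text
cover y -0.0060603558531898485 x 0.002206421038838324 yaw 0.08929713660468011 w 0.08900248443796696
[0.58209294 0.03773001 0.22653672]
```

```bash
python3 -m handwheel '[[-0.05,0.6,0,0],[-0.05,0.6,0,0],[-0.05,0.6,0,0],[-0.05,0.6,0,0],[-0.05,0.6,0,0],[-0.05,0.6,0,0],[-0.05,0.6,0,0],[-0.05,0.6,0,0],[-0.05,0.6,0,0],[-0.04,0.4,0,0],[-0.03,0.3,0,0],[-0.02,0.2,0,0],[-0.02,0.2,0,0],[0,0,0,0],[0,0,0,0]]';python3 - <<'E'
from h import *
c=cam("wrist");save(c,"w6.png",s=1.5)
print(arm.get_state()["force"])
E
```

```text
t: 8.95
eef_pos: [0.5766, 0.1026, 0.2267]
ee_rot: [-3.141, 0.0, -1.483]
force: [-0.5, -0.5, -0.4]
width: 0.0005
[-0.14171899 -0.17548643  0.14636587]
```

View pics/w6.png

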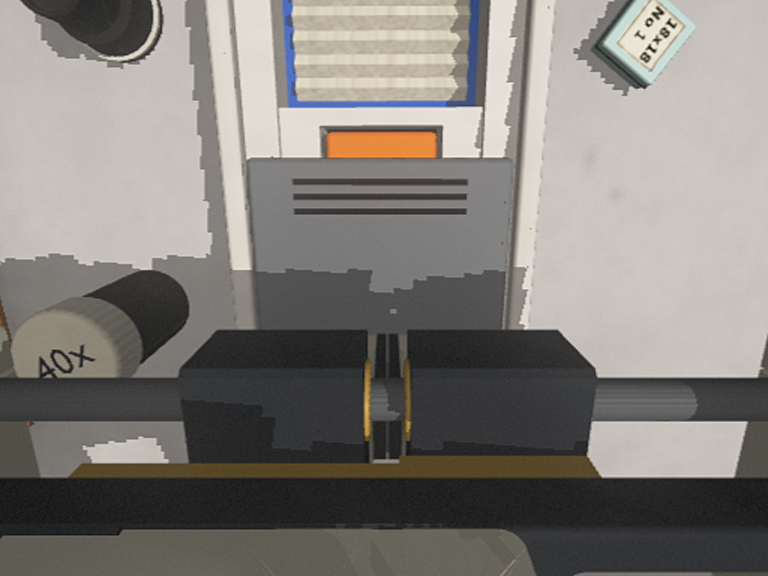

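The well is wholly open. About 10 mm of the tab shows behind the cover, so the cover's origin is near y = 0.058. I back off and lift clear.

```bash
python3 -m handwheel '[[0.1,-1,0,0],[0.1,-1.2,0,0],[0,0,3,0],[0,0,4,0],[0,-3,4,0],[0,-4,4,0],[0,-4,2,0],[0,-4,0,0],[0,-4,0,0],[0,0,0,0],[0,0,0,0]]';python3 - <<'E'
from m import *
c=cam("top");save(c,"t7.png",(130,120,330,290),4)
P=cloud(c);hsv=cv2.cvtColor(c["im"],cv2.COLOR_RGB2HSV)
m=(hsv[...,0]<15)&(hsv[...,1]>150)&(hsv[...,2]>80);m[:165]=0;m[215:]=0;m[:,230:]=0
print(m.sum(),np.median(P[m],0))
c=cam("side");save(c,"s7.png",(220,110,320,240),5)
print(arm.get_state())
E
```

```text
t: 10.1
eef_pos: [0.578, -0.1066, 0.3918]
ee_rot: [3.141, 0.0, -1.486]
force: [-0.6, 0.2, 0.5]
width: 0.0005
31 [0.5847684  0.02603484 0.03133582]
{'t': 10.2, 'q': array([ 1.52867616e-01,  2.25189219e-01, -2.04996012e-01, -1.45903605e-04,
       -1.14078151e+00, -6.52892455e-02]), 'qd': array([ 0.02254972,  0.00054579,  0.00016977,  0.0005111 , -0.00035076,
       -0.00165754]), 'joint_efforts': array([-8.46303888e-01, -4.67936254e+01,  2.83418298e+01,  6.78261817e+00,
        1.82545593e-02,  1.60689116e-02]), 'eef_pos': array([ 0.57836895, -0.10492716,  0.39190494]), 'ee_rot': array([ 3.14141394e+00,  1.21208796e-04, -1.48327880e+00]), 'force': array([0.03481731, 0.02702991, 0.30966856]), 'moment': array([ 0.08242423, -0.01621367,  0.02306582]), 'width': 0.0005393032943344519}
```

View pics/t7.png

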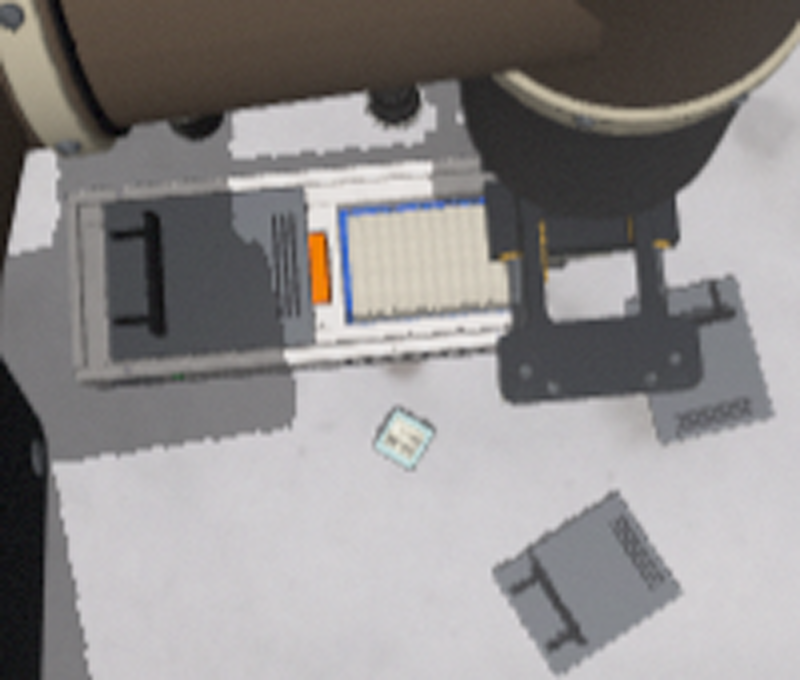

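View pics/s7.png

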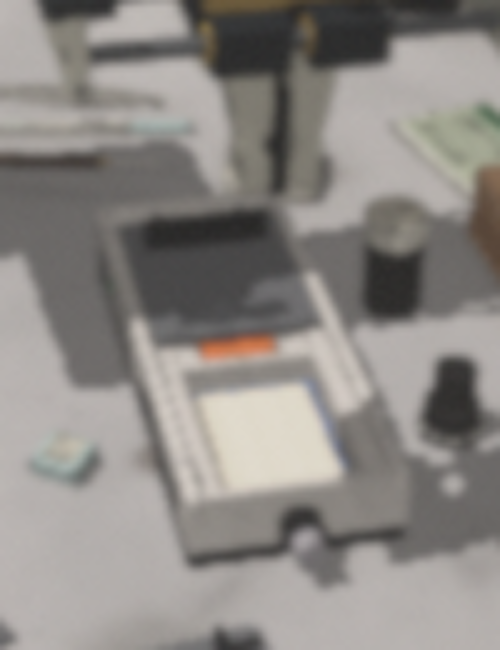

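Run:
```python
from m import *
c=cam("top");P=cloud(c)
g=lambda x,y:ray(c,x/4+130-.375,y/4+120-.375,.044)[:2]-ctr
F=(g(104,206)+g(109,360))/2;B=(g(305,187)+g(315,343))/2
print("front y",F@ey,"back y",B@ey,"centre",(F+B)/2@ey)
d=g(305,187)-g(315,343);print("yaw",np.arctan2(d[1],d[0]))
for x,y in((200,250),(200,330),(130,280),(270,330),(130,345)):
    print(P[int(y/4+120),int(x/4+130)])
arm.job_done();print("done")
```

```text
front y 0.11461982708384548 back y -0.001178181330117261 centre 0.05672082287686411
yaw 0.08376605044880008
[0.59211412 0.09144016 0.04383733]
[0.54583439 0.08975287 0.04475598]
[0.57366873 0.13194874 0.04278838]
[0.54631134 0.05177367 0.0417943 ]
[0.53693109 0.13046791 0.04272032]
the job is handed in; nothing more can be done
done
```

The filter well is open: I pressed the snap tab to its stop, pushed the cover by its rib onto the parking shelf, and handed the job in at about 10 s of the 38 s allowed. I don't know the verdict, because the interface doesn't report one.

- **Tab:** I pressed it with shut fingertips until the wrist force rose to 27 N at the stop. Its top then measured about 1 mm above the track floor. After the push it still read low (z about 31 mm).
- **Cover:** its origin measured y = +57 mm in the unit's frame, against the allowed 40 to 75 mm. It is square to the track within about 0.005 rad, and its upper face reads 42 to 45 mm high, so it lies flat. The whole filter shows in the last pictures.
- **Bystanders:** the little box looks unmoved. The canister and eyepiece are still standing, though the arm partly hid them from the top camera. I didn't re-measure any of their positions. I also didn't look again at the carton or dropper bottle, but the arm never went near them.
- **Robot:** it ended clear of everything, with the wrist force near zero.

No check failed. My first outline of the unit came out too long because it took in the hose stub, so I measured again from the rim corners.

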